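# Mount a toy chassis on the sloped stand and lock the stop behind it

## Task

Put the rolling chassis that stands by itself at the left front of the bench lengthwise on the sloping rail of the stand, sitting flat on it with its wheels hanging free on either side and one end home against the ledge at the bottom of the rail. Then bring the sliding stop down the rail until its sprung nose is pushed about half way in by the chassis, and turn the black knob clockwise until the stop is locked there. Leave the other parts and tools on the bench as they lie.

Things in the scene. Friction and masses are not known exactly. Their poses are not given: they have to be found in the camera images.
- chassis: rolling toy chassis alone at the left front, 116 (y) x 83 (x) x 50 mm. Origin: middle, under the wheels. Frame: bar 24 mm wide, 108 mm long (ends y = -54, 54 mm), underside 19, top 46 mm up; ends alike. Wheels: radius 24 mm, axles at y = -33, 33 mm, 24 mm up; tyres x = 21 to 41 mm each side. Grip across the frame's middle; gap between the wheels there: 24 mm at 36 mm up, 28 at 39, 18 at 24
- rail: sloping rail, 30 mm wide, 28 deep, on a grey fixed stand (base 225 x 100 mm). Origin: foot of the ledge's face on the rail's top, 52 mm over the table. x up the slope (28.6 degrees, away from the robot), y across, z square off the rail; top at z = 0, x = 0 to 237 mm. Ledge: 19 mm high, 30 wide, face at x = 0. A chassis that is home has its origin at x 54, y 0, z -19 mm, length along x
- stop (a joint): sliding stop on the rail, a dark saddle block 44 x 48 mm, top 25 mm over the rail; moved by its knob. 0 = fully up, grows (m) as it comes down, to 0.080. The nose's tip (18 mm button, 13 mm over the rail), when out, is at rail x = 0.166 m minus this value; the block begins 18 mm behind it. Drag 3 N; with the knob free the nose's spring can push it back
- nose (a joint): the stop's sprung nose: 0 = out, grows in m as it is pushed in, up to 0.010. Its spring takes 1.3 N to start and 6 N fully in
- knob (a joint): quarter-turn clamp knob on the stop: 0 = free, grows (rad) when turned clockwise seen from above, end stop 1.4. From about 0.8 it presses a brake shoe on the rail and gets stiffer (up to 0.2 Nm). At 0 the wing lies 0.7 rad anticlockwise of the rail's x, at 1.4 it lies 0.7 rad clockwise of it
- knob_grip (a point): middle of the knob's black wing, a bar 50 mm long, 12 thick, 22 high (11 mm above and below this point); it turns about the rail's z. The point lies on the rail's middle line, 46 mm over the rail's top and 40 mm up the slope from the tip of the nose when out
- body_a: bystander: lime toy body shell, 63 x 113 x 48 mm, origin under its middle
- screwdriver_amber: bystander: screwdriver 186 mm long, origin under its middle
- pliers: bystander: pliers 164 mm long, lying flat, origin under the middle
- cutters: bystander: side cutters 142 mm long, lying flat, origin under the middle
- block_wood: bystander: wooden block 36 x 90 x 32 mm, origin under its middle

How it is judged:
By the outcome, as a careful person would: the job done as asked, in the order asked, and still so for the second after the job is handed in, with the robot touching nothing.
It also fails if it takes over 58 s, if anything falls off the work surface, if the arm or the gripper's body presses on something with over 40 N, if the wrist force passes 120 N, or if a joint passes its speed limit or range.

## Robot

A 7-joint arm with a two-finger parallel gripper is mounted at the origin on a cart in front of the work surface, level with it; the furniture and walls round the work are solid. World frame = base frame: x ahead of the robot, y to its left, z up, the work surface at z = 0. Lengths are in m, angles in rad, forces in N, time in s.
With the tool pointing down it reaches from about 0.4 to 0.85 m from the base axis. Payload 6.9 kg.
Tool frame: the origin (TCP) lies midway between the tips of the shut fingers; the grasp point (between the pads) lies behind it (ctrl.pinch_z is the z of the grasp point in the tool frame, in m); z points along the fingers, y is the line along which they close (so a half turn about z gives the same grasp; the last joint's range is limited). The gripper opens to 85 mm and grips with 20 to 120 N. Pads are 22 mm wide; open, the fingers measure 114 mm over their backs; the gripper's body (76 mm by 85 mm) begins 54 mm behind the grasp point. The pads swing forward as they close: fully open they stand 13 mm farther back than shut.
Start: joints at [1.236, 0.507, -0.238, 1.5, 0.126, 1.149, -0.155], TCP at [0.267, -0.565, 0.231] pointing down, gripper open.
Joint ranges: [-3.08, 3.08], [-0.24, 2.05], [-1.43, 1.35], [0, 2.5], [-1.52, 4.66], [0.17, 1.96], [-2.89, 2.89]. Speed limits (rad/s): [2.39, 2.39, 3.14, 3.14, 3.14, 3.14, 3.14].

## Interface

Orientations are given as a unit quaternion [w, x, y, z].
In Python, from station import ctrl, get_state, vision, ticket, models gives the robot as it stands. Calls block until the motion is done:
- ctrl.movep(position, orientation): joint-space move of the TCP to a pose.
- ctrl.movel(position, frame=None, max_speed=0.15): straight line of the TCP; frame=None keeps the orientation; max_speed is the mean speed in m/s.
- ctrl.set_joints(angles): joint-space move.
- ctrl.ungrasp() and ctrl.close_gripper(force=None): open the fingers fully, or close them until they stop; force is the grip in N (None keeps the last).
- ctrl.pause(seconds).
- ctrl.ik(position, orientation): joint angles nearest the present ones, or None.
- get_state(): the state.
- vision.grab_frame(name): name is "scene" or "side" or "wrist"; returns (picture, depth): 420x560x3 uint8, blue, green, red; 420x560 float32, m along the optical axis (not along the pixel's ray), 0 where there is no reading.
- vision.camera_info(name): a dict with "mtx" (3x3 intrinsics, pixels), "R" (3x3) and "t" (3): a world point X has camera coordinates R X + t; the wrist camera has in their place "hand_eye" (4x4, takes a point from camera to tool coordinates, whose origin is the TCP and whose axes are the flange's). Camera axes: x right, y down, z forward; pixel columns grow to the right and rows downward; lengths in m; the calibration is good to about 2 mm. A picture is of the moment at which its call begins: read the wrist's pose just before it. camera_info takes no time and is no camera call.
A pose or a line that the arm cannot do raises ctrl.Unreachable and nothing moves.
- ticket.close_job(): hands the job in; it is judged then, once.
Trained networks look in the newest picture that a camera, given by its name, has taken for a name from the list of things; names that differ only in an ending like _2 or _b are one class to them, and where a whole thing is asked for, a point or a joint stands for the part that bears it (a point fixed in the world has none). Each returns a list of dicts, best first, with "p" (0 to 1); they miss things now and then, are a little off and sometimes report something else, mostly with a low value. They report only what shows in the picture. A call takes as long as a camera call.
- models.recognise(camera, target): "point" ([column, row] in pixels, amid what is visible of it).
- models.masks_of(camera, target): "mask" (420x560 bool, what is visible of it) and "point" ([column, row] in pixels, amid what is visible of it).
The state is a dict: "time": time; "qpos": joint angles; "qd": joint speeds; "tau": joint torques, N m; "tcp_pos": TCP position; "eef_rot": TCP orientation; "contact_force": force on the tool from outside, world axes, zero at the start; "wrist_torque": the same for the moment, N m; "width": finger opening in m; "gripper_force": force on a finger pad.
Only numpy, scipy, OpenCV 4.12 (cv2) and the standard library are available. Lean on these libraries where they do the work, as an engineer would, in place of code of your own. Each camera call takes 0.05 s, during which the arm holds its last target. There are 200 camera calls.

## Working session

There is one attempt and no reset: what is moved stays moved. The work goes in short steps, each a Python script; the robot and the scene stay as the last script left them, time stands still between calls to the robot, and variables do not carry over. Pictures are saved under pics/ and viewed, at most 10 in all, crops included, and the job is handed in when it is done.

```bash
ls; mkdir -p pics; cat > h.py <<'E'
import numpy as np, cv2
from station import ctrl, get_state, vision, ticket, models
from scipy.spatial.transform import Rotation as Ro
def cam(name):
    i=vision.camera_info(name); K=np.array(i["mtx"])
    if name=="wrist":
        s=get_state(); q=s["eef_rot"]; T=np.eye(4); T[:3,:3]=Ro.from_quat([q[1],q[2],q[3],q[0]]).as_matrix(); T[:3,3]=s["tcp_pos"]
        M=T@np.array(i["hand_eye"])
    else:
        R=np.array(i["R"]); M=np.eye(4); M[:3,:3]=R.T; M[:3,3]=-R.T@np.array(i["t"]).ravel()
    return K,M
def cloud(name,K,M,d):
    v,u=np.mgrid[:420,:560]
    P=np.stack([(u-K[0,2])/K[0,0]*d,(v-K[1,2])/K[1,1]*d,d],-1)
    W=P@M[:3,:3].T+M[:3,3]; W[d<=0]=np.nan
    return W
def shot(name,f=None):
    K,M=cam(name); im,d=vision.grab_frame(name)
    if f: cv2.imwrite("pics/"+f,im)
    return im,cloud(name,K,M,d),K,M
def quat(R):
    q=Ro.from_matrix(R).as_quat(); return [q[3],q[0],q[1],q[2]]
E
python3 - <<'E'
from h import *
s=get_state(); print(s["time"],s["width"],ctrl.pinch_z,s["eef_rot"])
ims=[]
for c in ["scene","side"]:
    im,W,K,M=shot(c); np.savez(f"{c}0.npz",W=W,K=K,M=M,im=im); print(c,M[:3,3].round(2))
    for t in ["chassis","rail","stop","knob","nose","knob_grip","body_a"]:
        for r in models.masks_of(c,t)[:2]:
            m=r["mask"]; p=W[m]; p=p[~np.isnan(p[:,0])]
            print(t,round(r["p"],2),np.round(r["point"]),m.sum(),np.median(p,0).round(3) if len(p) else None, np.percentile(p,[3,97],axis=0).round(3).tolist() if len(p) else None)
            if t in("chassis","rail","knob","stop"):
                np.save(f"m_{c}_{t}_{int(r['p']*100)}.npy",m)
    cv2.imwrite(f"pics/{c}0.png",im)
E
```

```text
pics
0.0 0.08554190810705592 -0.0187 [-8.93779372e-04  9.75803678e-01  2.18646609e-01 -2.09973221e-04]
scene [-0.5   0.33  0.98]
chassis 0.93 [223. 268.] 1191 [0.483 0.006 0.04 ] [[0.445, -0.053, 0.009], [0.534, 0.057, 0.049]]
rail 0.55 [330. 213.] 1234 [ 0.502 -0.317  0.106] [[0.419, -0.378, 0.047], [0.55, -0.225, 0.193]]
stop 0.7 [336. 185.] 449 [ 0.533 -0.349  0.164] [[0.515, -0.471, 0.015], [0.719, -0.333, 0.203]]
knob 0.51 [338. 183.] 125 [ 0.532 -0.345  0.193] [[0.513, -0.359, 0.169], [0.552, -0.337, 0.207]]
side [ 0.28 -1.33  0.65]
chassis 0.88 [266. 212.] 591 [ 0.491 -0.026  0.039] [[0.448, -0.062, 0.009], [0.548, 0.04, 0.05]]
rail 0.62 [298. 236.] 1371 [ 0.527 -0.357  0.141] [[0.423, -0.401, 0.044], [0.58, -0.235, 0.199]]
rail 0.18 [307. 216.] 186 [ 0.537 -0.357  0.192] [[0.517, -0.365, 0.176], [0.558, -0.343, 0.207]]
stop 0.92 [304. 225.] 614 [ 0.541 -0.369  0.168] [[0.52, -0.397, 0.037], [0.621, -0.011, 0.204]]
knob 0.76 [301. 212.] 189 [ 0.537 -0.357  0.192] [[0.517, -0.365, 0.176], [0.558, -0.342, 0.206]]
nose 0.29 [266. 215.] 593 [ 0.493 -0.026  0.039] [[0.448, -0.061, 0.009], [0.547, 0.038, 0.05]]
nose 0.28 [260. 310.] 338 [ 0.409 -0.5    0.023] [[0.392, -0.563, 0.008], [0.431, -0.452, 0.029]]
knob_grip 0.71 [307. 217.] 172 [ 0.537 -0.357  0.193] [[0.517, -0.365, 0.179], [0.557, -0.345, 0.207]]
body_a 0.71 [310. 323.] 1138 [ 0.504 -0.574  0.027] [[0.471, -0.614, 0.005], [0.543, -0.524, 0.048]]
```

```bash
python3 -c "
import cv2,numpy as np
a=cv2.imread('pics/scene0.png')[120:330,130:430];b=cv2.imread('pics/side0.png')[150:360,160:460]
cv2.imwrite('pics/v1.png',np.vstack([cv2.resize(a,None,fx=1.4,fy=1.4),cv2.resize(b,None,fx=1.4,fy=1.4)]))"
```

```text
(no output)
```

View pics/v1.png

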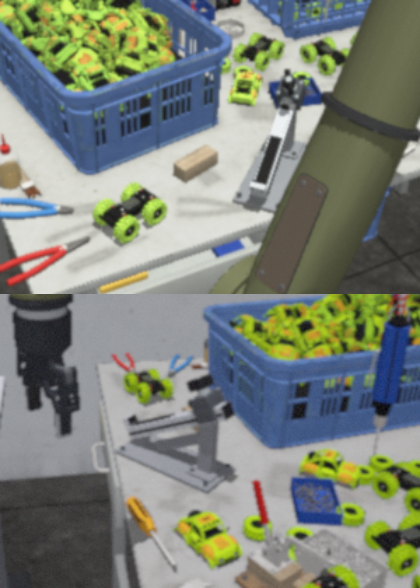

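```bash
python3 - <<'E'
from h import *
H=np.array(vision.camera_info("wrist")["hand_eye"]); print(H.round(3))
K=vision.camera_info("wrist")["mtx"]; print(np.round(K,0))
# scene cloud analysis
for c in ["scene","side"]:
    z=np.load(c+"0.npz"); W=z["W"]; im=z["im"]
    hsv=cv2.cvtColor(im,cv2.COLOR_BGR2HSV)
    # tall points in workspace
    m=(W[...,2]>0.06)&(W[...,0]>0.35)&(W[...,0]<0.85)&(W[...,1]>-0.75)&(W[...,1]<0.25)
    P=W[m]; g=np.zeros((11,20))
    for p in P:
        i=int((p[0]-.35)/.05); j=int((p[1]+.75)/.05); g[i,j]=max(g[i,j],p[2])
    print(c); print((g*100).round().astype(int))
def down(yaw):  # tool x axis at yaw
    c,s=np.cos(yaw),np.sin(yaw); return np.array([[c,s,0],[s,-c,0],[0,0,-1]])
for tgt,h in [((0.5,-0.31,0.12),.30),((0.49,0.0,0.03),.25)]:
  for yaw in np.deg2rad([-135,-90,-45,0,45,90,135,180]):
    R=down(yaw); o=np.array(tgt)-R@(H[:3,3]+H[:3,2]*h)
    print(tgt[0],np.rad2deg(yaw).round(),o.round(3), None if (q:=ctrl.ik(o,quat(R))) is None else np.round(q,2))
E
```

```text
[[ 0.    -0.952 -0.307  0.078]
 [ 1.     0.     0.     0.001]
 [-0.    -0.307  0.952 -0.141]
 [ 0.     0.     0.     1.   ]]
[[302.   0. 280.]
 [  0. 302. 209.]
 [  0.   0.   1.]]
scene
[[ 0  0  0  0  0  0  0  0  0  0  0  0  0  0  0  0  0  0  0  0]
 [ 0  0  0  0  0  0  0  0  0  8  7  0  0  0  0  0  0  0  0  0]
 [ 0  0  0  0  0  0  0  0 12 11  7  0  0  0  0  0  0  0  0  0]
 [ 0  0  0  0  0  0  0 21 21 11  0  0  0  0  0  0  0  0  0  0]
 [ 0  0  0  0  0  0 14 21 21  0  0  0  0  0  0  0  0  0  0  0]
 [ 0  0  0  0  0  0  0  0  0  0  0  0 21 21 21 21 20  0  0  0]
 [ 0  0  0  0  0  0  0  0 21 21 21 21 21 21 20 21 21  0 12  0]
 [ 0  0  0 52  0  0  0  0 21 21 17 20 22 21 20 20 21  6 12  0]
 [ 0  0  0 57 52  0  0  0 21 21 22 24 23 24 23 21 21  0  0  0]
 [ 0  0  0  0 56  0  0  0 20 21 23 24 24 24 23 21 21  0  0  0]
 [ 0  0  0  0  0  0  0  0  0  0  0  0  0  0  0  0  0  0  0  0]]
side
[[ 0  0  0  0  0  0  0  0  0  0  0  0  0  0  0  0  0  0  0  0]
 [ 0  0  0  0  0  0  0  0  0  7  7  0  0  0  0  0  0  0  0  0]
 [ 0  0  0  0  0  0  0  0 11 10  7  0  0  0  0  0  0  0  0  0]
 [ 0  0  0  0  0  0 14 21 
[... 1000 characters left out ...]
5  1.23  0.95]
0.5 180.0 [ 0.486 -0.311  0.264] [ 1.11  0.53 -0.97  1.57  0.45  1.28  1.65]
0.49 -135.0 [0.492 0.    0.126] [ 0.7   0.69 -1.23  1.98  0.77  1.04  1.47]
0.49 -90.0 [0.491 0.001 0.126] [-0.74  0.7   1.15  2.   -0.78  0.98 -2.33]
0.49 -45.0 [0.49  0.002 0.126] [ 0.06  0.42 -0.16  1.99  0.1   0.73 -2.52]
0.49 0.0 [0.489 0.001 0.126] [ 0.2   0.43 -0.36  2.    0.22  0.75 -1.86]
0.49 45.0 [ 0.488 -0.     0.126] [ 0.32  0.45 -0.52  2.    0.32  0.77 -1.18]
0.49 90.0 [ 0.489 -0.001  0.126] [ 0.43  0.49 -0.69  1.99  0.42  0.81 -0.5 ]
0.49 135.0 [ 0.49  -0.002  0.126] [ 0.52  0.53 -0.84  1.99  0.52  0.85  0.18]
0.49 180.0 [ 0.491 -0.001  0.126] [ 0.57  0.56 -0.94  1.98  0.58  0.89  0.89]
```

```bash
cat >> h.py <<'E'
H=np.array(vision.camera_info("wrist")["hand_eye"])
def down(yaw):
    c,s=np.cos(yaw),np.sin(yaw); return np.array([[c,s,0],[s,-c,0],[0,0,-1]])
def look(tgt,h,yaw):
    R=down(yaw); o=np.array(tgt)-R@(H[:3,3]+H[:3,2]*h); ctrl.movep(o.tolist(),quat(R))
def rep(c,W,ts):
    for t in ts:
        for r in models.masks_of(c,t)[:1]:
            m=r["mask"]; p=W[m]; p=p[~np.isnan(p[:,0])]
            print(t,round(r["p"],2),np.round(r["point"]),m.sum(),np.median(p,0).round(3), np.percentile(p,[3,97],axis=0).round(3).tolist())
            np.save(f"m_{t}.npy",m)
E
python3 - <<'E'
from h import *
for k,(tgt,h,y) in enumerate([((0.5,-0.31,0.12),.32,135),((0.485,0.0,0.03),.26,110)]):
    look(tgt,h,np.deg2rad(y)); ctrl.pause(.1)
    im,W,K,M=shot("wrist",f"w{k}.png"); np.savez(f"w{k}.npz",W=W,K=K,M=M,im=im)
    rep("wrist",W,[["rail","stop","knob","nose"],["chassis"]][k])
    print(get_state()["time"])
a=cv2.imread("pics/w0.png");b=cv2.imread("pics/w1.png")
cv2.imwrite("pics/v2.png",np.vstack([a[60:360],b[60:360]])) 
E
```

```text
rail 0.76 [282. 226.] 7225 [ 0.515 -0.328  0.117] [[0.424, -0.387, 0.054], [0.568, -0.228, 0.201]]
stop 0.75 [284. 282.] 2658 [ 0.537 -0.348  0.175] [[0.516, -0.383, 0.146], [0.568, -0.334, 0.205]]
nose 0.56 [281. 255.] 156 [ 0.526 -0.339  0.148] [[0.519, -0.345, 0.145], [0.532, -0.332, 0.151]]
2.4667
chassis 0.61 [295. 199.] 10493 [0.496 0.008 0.042] [[0.451, -0.05, 0.017], [0.539, 0.054, 0.047]]
3.925
```

View pics/v2.png

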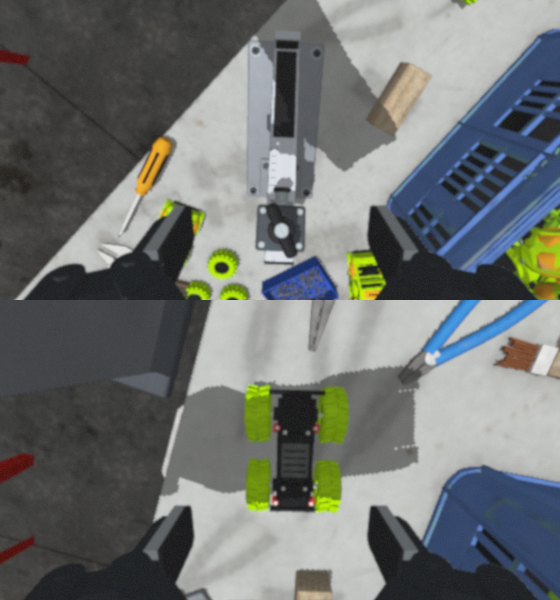

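```bash
python3 - <<'E'
from h import *
z=np.load("w0.npz"); W=z["W"]; im=z["im"]
th=np.deg2rad(28.6)
m=np.load("m_rail.npy")
P=W[m]; P=P[~np.isnan(P[:,0])]
# ransac plane
best=0; rng=np.random.default_rng(0)
for _ in range(800):
    a=P[rng.choice(len(P),3,False)]; n=np.cross(a[1]-a[0],a[2]-a[0]); l=np.linalg.norm(n)
    if l<1e-6: continue
    n/=l; n*=np.sign(n[2])
    if abs(np.arccos(n[2])-th)>.15: continue
    I=abs((P-a[0])@n)<.003
    if I.sum()>best: best=I.sum(); B=I
Q=P[B]; c=Q.mean(0); n=np.linalg.svd(Q-c,full_matrices=False)[2][2]; n*=np.sign(n[2])
print("plane",best,len(P),n.round(3),"slope",np.rad2deg(np.arccos(n[2])),"downdir yaw",np.rad2deg(np.arctan2(-n[1],-n[0])))
xr=np.array([-n[0],-n[1],0]); xr/=np.linalg.norm(xr); yr=np.cross([0,0,1],xr)
xr=np.cross(yr,n); R=np.stack([xr,yr,n],1); 
A=(W.reshape(-1,3)-c)@R; 
ok=~np.isnan(A[:,0])
T=A[ok&(abs(A[:,2])<.004)&(abs(A[:,1])<.05)&(abs(A[:,0])<.14)]
e=[]
for x in np.arange(-.1,.1,.01):
    t=T[abs(T[:,0]-x)<.005]
    if len(t)>20: e.append((x,*np.percentile(t[:,1],[2,98]),len(t)))
print(np.round(e,4))
G=A[ok&(abs(A[:,1]-0)<.012)&(abs(A[:,0])<.2)]
for x in np.arange(-.12,.14,.004):
    t=G[abs(G[:,0]-x)<.002]
    if len(t): print(round(x,3),len(t),t[:,2].min().round(4),np.median(t[:,2]).round(4),t[:,2].max().round(4))
np.savez("railfit.npz",c=c,R=R); print(c,R)
z=np.load("w1.npz"); W=z["W"]; im=z["im"]; hsv=cv2.cvtColor(im,cv2.COLOR_BGR2HSV)
ch=np.load("m_chassis.npy")
zz=W[...,2]
print("table z",np.nanmedian(W[300:330,150:230,2]) , np.nanmedian(W[200:300,350:380,2]))
for lo,name in [(.030,"all"),(.040,"frame")]:
    s=cv2.dilate(ch.astype(np.uint8),np.ones((5,5)))>0
    s&=zz>lo
    if name=="frame": s&=(hsv[...,1]<110)
    p=W[s][:,:2].astype(np.float32); print(name,len(p),cv2.minAreaRect(p*1000), np.median(zz[s]))
E
```

```text
plane 4125 7199 [-0.316  0.349  0.882] slope 28.09201867594957 downdir yaw -47.810615637897236
[[-1.00e-01 -1.48e-02  1.47e-02  1.24e+02]
 [-9.00e-02 -1.45e-02  1.38e-02  1.97e+02]
 [-8.00e-02 -1.41e-02  1.40e-02  2.01e+02]
 [-7.00e-02 -1.47e-02  1.43e-02  2.06e+02]
 [-6.00e-02 -1.43e-02  1.46e-02  2.11e+02]
 [-5.00e-02 -1.39e-02  1.49e-02  2.15e+02]
 [-4.00e-02 -1.45e-02  1.40e-02  2.16e+02]
 [-3.00e-02 -1.41e-02  1.43e-02  2.16e+02]
 [-2.00e-02 -1.39e-02  1.46e-02  2.27e+02]
 [-1.00e-02 -1.43e-02  1.50e-02  2.28e+02]
 [-0.00e+00 -1.39e-02  1.42e-02  2.26e+02]
 [ 1.00e-02 -1.44e-02  1.45e-02  2.51e+02]
 [ 2.00e-02 -1.40e-02  1.47e-02  2.36e+02]
 [ 3.00e-02 -1.37e-02  1.51e-02  2.45e+02]
 [ 4.00e-02 -1.42e-02  1.43e-02  2.47e+02]
 [ 5.00e-02 -1.37e-02  1.46e-02  2.46e+02]
 [ 6.00e-02 -1.44e-02  1.49e-02  1.98e+02]
 [ 7.00e-02 -1.39e-02  1.53e-02  1.45e+02]
 [ 8.00e-02 -1.45e-02  1.45e-02  3.80e+01]]
-0.112 29 0.0179 0.0189 0.0203
-0.108 67 0.0178 0.019 0.0205
-0.104 86 0.0163 0.0188 0.021
-0.1 229 -0.0033 0.0122 0.0195
-0.096 73 -0.0014 0.0004 0.0169
-0.092 63 -0.0019 0.0001 0.0018
-
[... 1546 characters left out ...]
2403 0.2625
0.112 2804 0.0256 0.2459 0.2602
0.116 604 0.0254 0.2496 0.2522
0.12 115 0.0245 0.0278 0.0611
0.124 65 0.023 0.0272 0.0596
0.128 33 -0.0009 0.0005 0.0024
0.132 74 -0.0016 0.0004 0.0019
0.136 87 -0.0014 0.0005 0.0021
[ 0.49093921 -0.30094827  0.09711915] [[ 0.59246575  0.74092904 -0.3162412 ]
 [-0.65364202  0.67158332  0.34889533]
 [ 0.470889   -0.          0.88219247]]
table z 0.0002225177004427925 -0.0009318747009520179
all 9503 ((497.0282287597656, -1.205108642578125), (82.9239501953125, 112.15318298339844), 18.594945907592773) 0.04265133343535482
frame 3391 ((498.5794982910156, -1.5605316162109375), (82.33380126953125, 99.69596862792969), 16.890207290649414) 0.04343068205559428
```

```bash
cat >> h.py <<'E'
TH=np.deg2rad(28.6); YAW=np.deg2rad(-47.8)
XR=np.array([np.cos(YAW)*np.cos(TH),np.sin(YAW)*np.cos(TH),np.sin(TH)]); YR=np.array([-np.sin(YAW),np.cos(YAW),0]); NR=np.cross(XR,YR)
RR=np.stack([XR,YR,NR],1)
C=np.array([0.49094,-0.30095,0.0975])
O=C+RR@np.array([-.1005,.0003,0])
def rp(x,y,z): return O+RR@np.array([x,y,z])
def rtool(a=0):  # tool orientation on the rail: z=-NR, tool y = rail y turned a (ccw seen from above) 
    c,s=np.cos(a),np.sin(a); y=c*YR-s*XR; x=-(c*XR+s*YR); return np.stack([x,y,-NR],1)
E
python3 - <<'E'
from h import *
print("O",O.round(4))
for c,pc in [("scene",93),("side",88)]:
    W=np.load(c+"0.npz")["W"]
    A=(W.reshape(-1,3)-O)@RR; A=A[~np.isnan(A[:,0])]
    S=A[(abs(A[:,1])<.02)&(A[:,0]>0.01)&(A[:,0]<.15)&(abs(A[:,2])<.01)]
    L=A[(abs(A[:,1])<.012)&(A[:,0]>-.03)&(A[:,0]<.02)&(A[:,2]>.012)&(A[:,2]<.03)]
    S2=A[(A[:,0]>0.01)&(A[:,0]<.15)&(abs(A[:,2])<.003)&(abs(A[:,1])<.025)]
    print(c,"top z",np.median(S[:,2]).round(4),"slope fit",np.polyfit(S[:,0],S[:,2],1).round(4),"y ext",np.percentile(S2[:,1],[2,98]).round(4),"ledge x",np.percentile(L[:,0],[3,97]).round(4),"z",np.median(L[:,2]).round(4))
    m=cv2.dilate(np.load(f"m_{c}_chassis_{pc}.npy").astype(np.uint8),np.ones((3,3)))>0
    p=W[m&(W[...,2]>.03)&(W[...,2]<.06)&(W[...,0]<.6)]; print(cv2.minAreaRect((p[:,:2]*1000).astype(np.float32)),np.percentile(p[:,2],97))
K,M=cam("wrist")
W=np.load("w0.npz")["W"];A=(W.reshape(-1,3)-O)@RR
k=A[(A[:,2]>.052)&(A[:,2]<.065)&(abs(A[:,1])<.04)&(A[:,0]>.17)&(A[:,0]<.24)]
print("knob",k.mean(0),cv2.minAreaRect((k[:,:2]*1000).astype(np.float32)),np.median(k[:,2]))
for nm,p,R in [("chg",np.array([.497,-.0012,.035]),down(np.deg2rad(108.6))),("chg2",np.array([.497,-.0012,.035]),down(np.deg2rad(-71.4))),("up",rp(.065,0,.1),rtool()),("pl",rp(.054,0,.017),rtool()),("pl-",rp(.054,0,.017),rtool(np.pi)),
  ("k0",rp(.206,0,.05),rtool(.7)),("k0b",rp(.206,0,.05),rtool(.7-np.pi)),("k1",rp(.150,0,.05),rtool(-.7)),("k1b",rp(.15,0,.05),rtool(-.7-np.pi)),("k1c",rp(.15,0,.05),rtool(-.7+np.pi))]:
    q=ctrl.ik(p.tolist(),quat(R)); print(nm,p.round(3),None if q is None else np.round(q,2))
E
```

```text
O [ 0.4319 -0.2354  0.0494]
scene top z 0.0008 slope fit [-0.0089  0.0013] y ext [-0.0148  0.0141] ledge x [-0.013  0.002] z 0.0194
((496.3018798828125, -0.04117584228515625), (86.41036987304688, 112.3134994506836), 18.43436050415039) 0.04892792926026245
side top z -0.0005 slope fit [-0.0058 -0.001 ] y ext [-0.0169  0.0127] ledge x [-0.0101  0.0046] z 0.0182
((498.1711730957031, -0.00057220458984375), (84.4370346069336, 117.48770904541016), 17.99761962890625) 0.050319267744498686
knob [2.02963308e-01 1.01579879e-04 5.64023647e-02] ((202.9300537109375, 0.057404518127441406), (48.451507568359375, 23.477996826171875), 8.631970405578613) 0.05704296899146294
chg [ 0.497 -0.001  0.035] [ 0.32  0.62 -0.55  2.06  0.56  0.6  -0.3 ]
chg2 [ 0.497 -0.001  0.035] [ 0.7   0.96 -1.34  2.06  1.09  1.13  2.29]
up [ 0.438 -0.242  0.168] [ 0.61  0.25 -0.43  2.33  1.21  0.41 -0.14]
pl [ 0.458 -0.264  0.09 ] [ 0.44  0.44 -0.18  2.37  1.89  0.34 -0.8 ]
pl- [ 0.458 -0.264  0.09 ] [0.21 0.44 0.15 2.38 2.18 0.21 2.06]
k0 [ 0.537 -0.352  0.192] [ 0.95  0.45 -0.73  1.99  1.07  0.6   0.92]
k0b [ 0.537 -0.352  0.192] [ 0.32  0.38  0.17  2.    0.37  0.32 -1.58]
k1 [ 0.504 -0.315  0.165] [ 0.58  0.36 -0.26  2.14  1.03  0.36 -0.53]
k1b [ 0.504 -0.315  0.165] [ 1.17  0.58 -1.17  2.13  1.35  0.84  2.33]
k1c [ 0.504 -0.315  0.165] [ 1.17  0.58 -1.17  2.13  1.35  0.84  2.33]
```

```bash
python3 - <<'E'
from h import *
R=down(np.deg2rad(108.5)); p=np.array([.497,-.0008,.10])
ctrl.movep(p.tolist(),quat(R)); p[2]=.035; ctrl.movel(p.tolist(),max_speed=.1)
s=get_state(); print(s["time"],np.round(s["contact_force"],1),s["tcp_pos"])
ctrl.close_gripper(50); s=get_state(); print(s["width"],s["gripper_force"],np.round(s["contact_force"],1),np.round(s["wrist_torque"],2))
p[2]=.12; ctrl.movel(p.tolist(),max_speed=.1); s=get_state(); print(s["time"],s["width"],s["gripper_force"],np.round(s["contact_force"],1),np.round(s["wrist_torque"],2))
im,W,K,M=shot("wrist","w2.png"); np.savez("w2.npz",W=W,K=K,M=M,im=im)
im2,_,_,_=shot("side","s2.png")
cv2.imwrite("pics/v3.png",np.hstack([im[100:],cv2.resize(im2[120:280,160:380],(440,320))]))
E
```

```text
5.0 [-0.8  0.2  0.2] [ 0.49735758 -0.00061769  0.03558692]
0.023310014609680827 49.09526467323303 [-0.7 -0.9  6.1] [-0.05  0.22  0.02]
6.5833 0.02366250804856374 49.062379002571106 [-0.6 -0.3 -1.1] [-0.01  0.   -0.07]
```

View pics/v3.png

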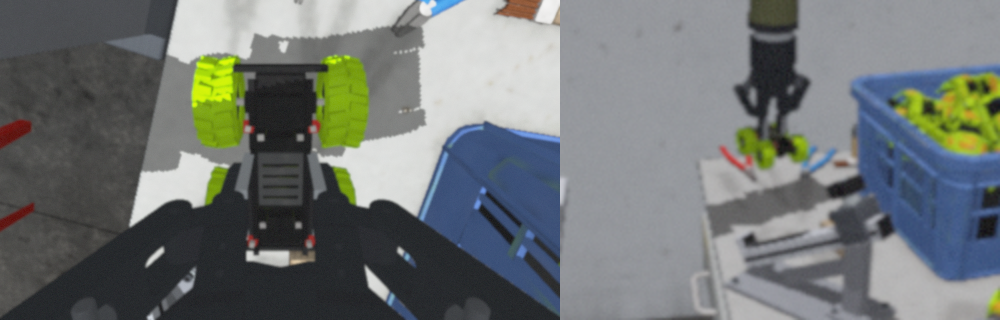

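```bash
python3 - <<'E'
from h import *
z=np.load("w2.npz"); W=z["W"]; M=z["M"]; T=M@np.linalg.inv(H)
A=(W-T[:3,3])@T[:3,:3]
for x in np.arange(-.06,.075,.006):
    r=[]
    for lo,hi in [(-.008,.008),(.024,.038),(-.038,-.024)]:
        t=A[(abs(A[...,0]-x)<.003)&(A[...,1]>lo)&(A[...,1]<hi)&(A[...,2]<.03)&(A[...,2]>-.02)]
        r+= [len(t),(np.median(t[:,2])*1000).round(1) if len(t) else None]
    print(round(x*1000),r)
t=A[(A[...,2]<.02)&(A[...,2]>-.02)&(A[...,0]>.015)&(abs(A[...,1])<.06)]
print(np.percentile(t,[1,99],axis=0).round(4))
E
```

```text
-60 [0, None, 0, None, 0, None]
-54 [176, np.float64(0.1), 0, None, 0, None]
-48 [41, np.float64(-0.8), 0, None, 0, None]
-42 [134, np.float64(-7.7), 0, None, 0, None]
-36 [269, np.float64(-7.7), 0, None, 0, None]
-30 [251, np.float64(-7.8), 0, None, 0, None]
-24 [400, np.float64(-5.7), 0, None, 0, None]
-18 [198, np.float64(-8.1), 58, np.float64(-2.5), 42, np.float64(-1.4)]
-12 [314, np.float64(-8.9), 285, np.float64(6.8), 271, np.float64(8.3)]
-6 [330, np.float64(-8.9), 1, np.float64(9.8), 0, None]
0 [345, np.float64(-9.0), 0, None, 0, None]
6 [359, np.float64(-9.0), 25, np.float64(-15.8), 46, np.float64(-14.5)]
12 [442, np.float64(-7.6), 69, np.float64(-0.9), 83, np.float64(-0.8)]
18 [482, np.float64(-5.6), 241, np.float64(-5.7), 248, np.float64(-6.0)]
24 [256, np.float64(-8.0), 293, np.float64(-9.0), 326, np.float64(-8.9)]
30 [415, np.float64(-7.8), 356, np.float64(-9.9), 353, np.float64(-10.1)]
36 [424, np.float64(-7.8), 403, np.float64(-9.8), 434, np.float64(-9.6)]
42 [552, np.float64(-0.2), 438, np.float64(-8.0), 433, np.float64(-7.5)]
48 [399, np.float64(0.3), 457, np.float64(-4.1), 449, np.float64(-4.2)]
54 [272, np.float64(-0.8), 443, np.float64(3.6), 412, np.float64(3.8)]
60 [0, None, 0, None, 0, None]
66 [0, None, 0, None, 0, None]
72 [0, None, 0, None, 0, None]
[[ 0.0156 -0.0399 -0.0127]
 [ 0.0556  0.0389  0.015 ]]
```

```bash
cat >> h.py <<'E'
def f(): 
    s=get_state(); return RR.T@np.array(s["contact_force"])
E
python3 - <<'E'
from h import *
p=np.array(get_state()["tcp_pos"]); p[2]=.19; ctrl.movel(p.tolist(),max_speed=.15)
ctrl.movep(rp(.064,0,.085).tolist(),quat(rtool())); print(get_state()["time"])
ctrl.movel(rp(.064,0,.030).tolist(),max_speed=.08); ctrl.pause(.1)
f0=f(); print("f0",f0.round(2),get_state()["time"])
z=.030
while z>.013:
    z-=.001; ctrl.movel(rp(.064,0,z).tolist(),max_speed=.03); d=f()-f0
    if d[2]>4: break
print("z",z,d.round(1)); x=.064
f1=f()
while x>.046:
    x-=.001; ctrl.movel(rp(x,0,z).tolist(),max_speed=.03); d=f()-f0
    if d[0]>8: break
s=get_state(); print("x",x,d.round(1),(RR.T@(np.array(s["tcp_pos"])-O)).round(4),s["width"],s["time"],np.round(s["wrist_torque"],2))
im,W,K,M=shot("wrist","w3.png"); np.savez("w3.npz",W=W,K=K,M=M,im=im)
im2,W2,_,_=shot("side","s3.png"); np.savez("s3.npz",W=W2)
cv2.imwrite("pics/v4.png",np.hstack([cv2.resize(im[60:],(400,257)),cv2.resize(im2[160:300,180:380],(367,257))]))
E
```

```text
8.2833
f0 [-0.66  0.26 -0.53] 9.2167
z 0.017999999999999988 [-0.4 -2.1  9.7]
x 0.05099999999999999 [10.5 -0.5  6.1] [0.0558 0.0005 0.0185] 0.023635832252457075 15.4667 [-1.09 -1.    0.07]
```

View pics/v4.png

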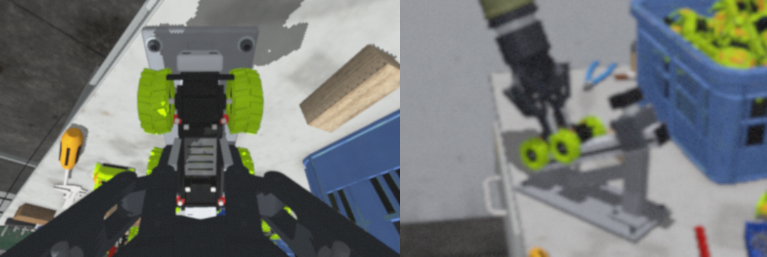

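```bash
python3 - <<'E'
from h import *
ctrl.ungrasp(); print(f().round(1),get_state()["time"])
ctrl.movel(rp(.056,0,.075).tolist(),max_speed=.12)
ctrl.movep(rp(.15,0,.18).tolist(),quat(rtool(.3))); ctrl.pause(.1)
im,W,K,M=shot("wrist","w4.png"); np.savez("w4.npz",W=W,K=K,M=M,im=im); print(get_state()["time"])
cv2.imwrite("pics/v5.png",im)
A=(W.reshape(-1,3)-O)@RR; A=A[~np.isnan(A[:,0])]; A=A[(abs(A[:,1])<.05)&(A[:,0]>-.03)&(A[:,0]<.25)&(A[:,2]<.08)&(A[:,2]>-.04)]
for x in np.arange(-.02,.25,.004):
    t=A[(abs(A[:,0]-x)<.002)&(abs(A[:,1])<.009)]
    w=A[(abs(A[:,0]-x)<.002)&(abs(A[:,1])>.024)&(abs(A[:,1])<.038)]
    if len(t)>3: print(round(x,3),len(t),(np.percentile(t[:,2],[5,50,95])*1000).round(1),(np.percentile(w[:,2],90)*1000).round(1) if len(w)>5 else '')
k=A[(A[:,2]>.050)&(A[:,2]<.066)&(A[:,0]>.17)]
print("knob",cv2.minAreaRect((k[:,:2]*1000).astype(np.float32)),np.median(k[:,2]))
c=k.mean(0); v=np.linalg.svd((k-c)[:,:2],full_matrices=False)[2][0]; print(c,np.arctan(v[1]/v[0]))
E
```

```text
[-0.1 -0.6 -0.2] 16.1917
18.1
-0.012 48 [18.  19.4 20.4] -32.1
-0.008 103 [18.4 20.  21.4] 
-0.004 103 [18.7 19.9 21.3] 
0.0 109 [16.8 18.5 20.5] 16.5
0.004 112 [13.6 18.3 20.4] 22.7
0.008 94 [17.1 18.2 19.5] 25.9
0.012 75 [17.  18.  19.2] 28.0
0.016 89 [24.8 26.1 27.3] 29.4
0.02 101 [24.9 26.1 27.2] 30.3
0.024 101 [24.9 26.3 27.5] 30.5
0.028 95 [25.  26.1 27.6] 29.7
0.032 136 [15.1 20.3 32.7] 29.1
0.036 70 [16.1 24.1 25.8] 26.9
0.04 91 [23.6 24.6 25.6] 23.9
0.044 93 [24.7 27.  28.2] 19.1
0.048 94 [26.2 27.4 29.1] 12.7
0.052 87 [25.9 27.1 28.2] 
0.056 93 [26.3 27.5 28.8] 
0.06 92 [26.1 27.5 28.6] 
0.064 87 [26.1 27.2 28.3] 13.3
0.068 90 [26.2 27.5 28.6] 20.0
0.072 86 [23.8 25.3 28. ] 24.5
0.076 82 [15.3 20.3 25.3] 27.2
0.08 89 [15.5 25.4 33.4] 29.0
0.084 83 [25.1 26.3 27.4] 29.8
0.088 81 [25.2 26.1 27.6] 30.7
0.092 80 [25.1 26.1 27.3] 30.3
0.096 68 [18.7 26.1 27.4] 29.3
0.1 77 [17.8 19.  20.3] 28.0
0.104 51 [12.7 19.  20.4] 25.6
0.108 82 [-1.2 18.2 19.4] 22.1
0.112 42 [-2.1 -0.9  0.3] 16.1
0.116 62 [-1.8 -0.8  0. ] 
0.12 66 [-2.2 -1.   0.2] 
0.124 60 [-2.  -0.8  0.2] 
0.128 63 [-2.2 
[... 171 characters left out ...]
 
0.156 58 [-2.3 -0.8  0.1] 
0.16 53 [-1.8 -1.   0.2] 
0.164 151 [-1.6 14.4 22.7] 
0.168 41 [-0.9 20.4 22.8] 
0.172 52 [-0.5 19.2 21.5] 
0.176 102 [-1.2 19.8 25.3] 
0.18 121 [ 0.3 25.  56.3] 
0.184 93 [24.3 26.1 58.5] 
0.188 82 [24.9 50.2 58.6] 
0.192 146 [25.6 47.8 58.4] 
0.196 86 [36.4 56.6 59. ] 
0.2 69 [53.  58.1 59.4] 
0.204 77 [53.2 58.2 59.6] 
0.208 58 [53.5 58.  59.3] 
0.212 55 [53.1 57.3 58.6] 
0.216 32 [55.9 57.7 59. ] 
0.22 22 [55.7 58.1 59. ] 
0.224 10 [54.5 56.4 58.4] 
0.24 10 [-1.5 -0.7  0.8] 
knob ((202.00254821777344, -0.049930572509765625), (48.314178466796875, 23.803014755249023), 43.56868362426758) 0.05713049120860345
[ 0.20039662 -0.0003026   0.05628337] 0.463482457736171
```

View pics/v5.png

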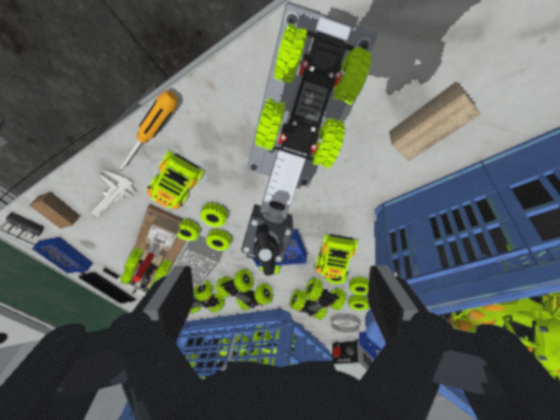

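```bash
python3 - <<'E'
from h import *
T=lambda:(RR.T@(np.array(get_state()["tcp_pos"])-O)).round(4)
q=quat(rtool(.7))
ctrl.movep(rp(.203,0,.095).tolist(),q); ctrl.movel(rp(.203,0,.032).tolist(),max_speed=.08); ctrl.pause(.1)
f0=f(); print("f0",f0.round(2),T())
ctrl.close_gripper(40); s=get_state(); print(s["width"],s["gripper_force"],(f()-f0).round(1),T(),s["time"],np.round(s["wrist_torque"],2))
x0=.203
ctrl.movel(rp(.183,0,.032).tolist(),max_speed=.05); print((f()-f0).round(1),T())
ctrl.movel(rp(.160,0,.032).tolist(),max_speed=.05); print((f()-f0).round(1),T())
for x in np.arange(.157,.1435,-.0015):
    ctrl.movel(rp(x,0,.032).tolist(),max_speed=.02); d=f()-f0; print(round(x,4),d.round(1),T())
    if d[0]>7: break
print(get_state()["time"])
im,W,K,M=shot("wrist","w5.png"); np.savez("w5.npz",W=W,K=K,M=M,im=im)
im2,W2,K2,M2=shot("side","s5.png"); np.savez("s5.npz",W=W2,im=im2)
E
```

```text
f0 [ 0.08 -1.04  0.62] [2.034e-01 2.000e-04 3.260e-02]
0.019186485656541824 38.96457552909851 [-1.6  2.7  4.4] [0.2028 0.0005 0.0322] 20.2583 [0.77 0.42 0.08]
[-3.1  3.1  7.6] [0.1821 0.0004 0.0322]
[-1.3  3.   8.3] [0.1596 0.0004 0.0321]
0.157 [-0.4  3.5  7. ] [0.1575 0.0004 0.0322]
0.1555 [-0.   2.8  7.2] [0.1562 0.0004 0.0322]
0.154 [0.3 2.6 6.8] [0.1548 0.0004 0.0322]
0.1525 [-0.5  2.9  6.8] [0.1533 0.0004 0.0322]
0.151 [-0.1  2.5  5.9] [0.1518 0.0004 0.0322]
0.1495 [-0.5  2.5  6.3] [0.1504 0.0004 0.0322]
0.148 [1.5 2.4 6.4] [0.1491 0.0003 0.0322]
0.1465 [1.5 3.1 4.2] [0.148  0.0004 0.0322]
0.145 [3.2 2.3 4.5] [0.1468 0.0004 0.0322]
0.1435 [2.7 1.9 5.1] [0.1455 0.0003 0.0322]
23.9667
```

```bash
python3 - <<'E'
from h import *
im=cv2.imread("pics/w5.png"); a=cv2.resize(im[120:400,150:430],(580,580),interpolation=cv2.INTER_CUBIC)
b=cv2.resize(cv2.imread("pics/w4.png")[180:290,220:320],(210,231),interpolation=cv2.INTER_CUBIC)
c=cv2.resize(cv2.imread("pics/s5.png")[170:290,220:330],(210,229),interpolation=cv2.INTER_CUBIC)
r=np.zeros((580,210,3),np.uint8); r[:231]=b; r[240:469]=c
cv2.imwrite("pics/v6.png",np.hstack([a,r]))
for n in ["w0","w4"]:
    W=np.load(n+".npz")["W"];A=(W.reshape(-1,3)-O)@RR
    k=A[(A[:,2]>.030)&(A[:,2]<.066)&(abs(A[:,1])<.03)&(A[:,0]>.17)&(A[:,0]<.24)]
    print(n)
    for lo in [.040,.053,.055,.057,.0585]:
        p=k[(k[:,2]>lo)]; print(lo,len(p),cv2.minAreaRect((p[:,:2]*1000).astype(np.float32)))
    for x in np.arange(.17,.235,.005):
        t=k[(abs(k[:,0]-x)<.0025)&(k[:,2]>.05)]
        if len(t)>3: print(round(x,3),len(t),(np.percentile(t[:,1],[3,50,97])*1000).round(1),(np.median(t[:,2])*1000).round(1))
W=np.load("w5.npz")["W"];A=(W.reshape(-1,3)-O)@RR
for x in np.arange(.09,.18,.003):
    t=A[(abs(A[:,0]-x)<.0015)&(abs(A[:,1])<.014)&(A[:,2]<.06)]
    if len(t)>3: print(round(x,3),len(t),(np.percentile(t[:,2],[5,50,95])*1000).round(1))
E
```

```text
w0
0.04 1031 ((202.9089813232422, 0.17611122131347656), (48.36053466796875, 23.91890525817871), 8.21300220489502)
0.053 930 ((202.91845703125, 0.1229248046875), (48.4545783996582, 22.923137664794922), 42.413536071777344)
0.055 732 ((202.64520263671875, 0.22746753692626953), (48.847476959228516, 19.622203826904297), 14.253753662109375)
0.057 518 ((202.885498046875, -0.03292274475097656), (48.37189483642578, 11.532423973083496), 28.31352996826172)
0.0585 132 ((202.2777099609375, -0.3821735382080078), (42.325294494628906, 11.079822540283203), 34.3458251953125)
0.18 29 [-11.8  -8.1  -4.5] 56.6
0.185 80 [-14.1  -8.   -2.6] 57.2
0.19 99 [-13.1  -5.9   3.8] 57.2
0.195 136 [-10.2  -0.6   9.3] 56.4
0.2 158 [-10.9  -0.4  11.2] 56.9
0.205 163 [-10.7  -0.1  11.3] 56.8
0.21 133 [-9.5  0.9  9.8] 56.5
0.215 103 [-4.   5.4 12.4] 57.2
0.22 88 [ 2.1  8.1 14.2] 57.4
0.225 38 [ 4.2  8.3 12.6] 56.7
w4
0.04 876 ((201.92672729492188, 0.029779434204101562), (48.314178466796875, 24.023038864135742), 43.56868362426758)
0.053 702 ((201.80770874023438, 0.10457611083984375), (48.718868255615234, 22.4715080261230
[... 814 characters left out ...]
18.4 19.5 26.1]
0.105 210 [-0.1 16.6 25.5]
0.108 325 [-1.5 18.3 19.6]
0.111 213 [12.7 20.8 23.2]
0.114 192 [-1.8 18.7 22.9]
0.117 211 [-1.7 17.3 20.8]
0.12 389 [-1.6 19.3 25. ]
0.123 672 [-0.9 24.6 56.6]
0.126 751 [24.1 45.3 58.3]
0.129 696 [25.  50.2 58.6]
0.132 326 [-101.6   56.1   58.3]
0.135 346 [-97.9  55.7  58.4]
0.138 368 [-93.1  54.4  58.4]
0.141 468 [25.6 53.8 59.2]
0.144 455 [25.6 53.8 59.1]
0.147 354 [25.2 54.3 59.2]
0.15 234 [-4.4 57.4 59.2]
0.153 216 [11.3 57.1 58.7]
0.156 206 [52.6 57.2 58.8]
0.159 168 [-119.4   57.3   58.6]
0.162 172 [-126.7   57.4   58.6]
0.165 102 [44.  57.2 58.3]
0.168 35 [-137.9   56.2   57.4]
0.174 18 [-153.1 -152.3 -150.8]
0.177 18 [-154.8 -153.9 -152.8]
```

View pics/v6.png

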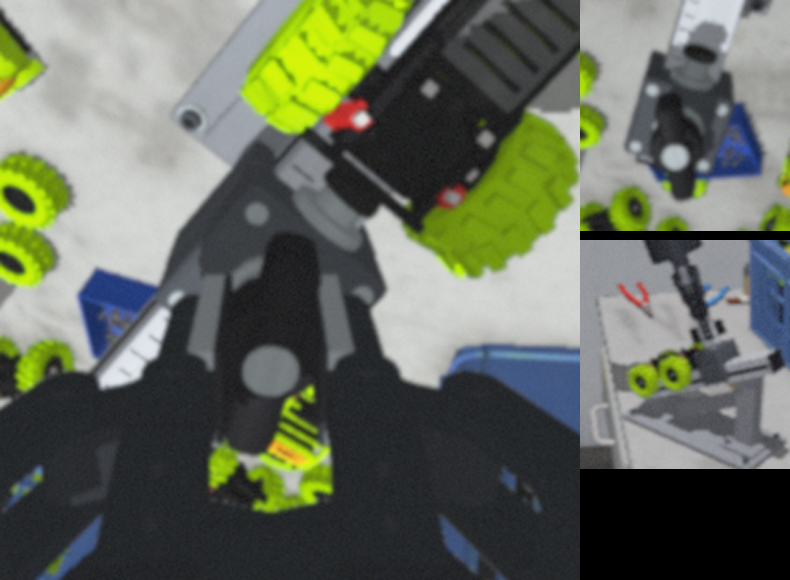

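```bash
python3 - <<'E'
from h import *
T=lambda:(RR.T@(np.array(get_state()["tcp_pos"])-O)).round(4)
P=rp(.1424,0,.032).tolist()
ctrl.movel(P,max_speed=.02); print(f().round(1),T())
ctrl.close_gripper(80); s=get_state(); t0=np.array(s["wrist_torque"]); print(s["width"],f().round(1),T(),s["time"])
for a in np.arange(.5,-.55,-.2):
    ctrl.movel(P,quat(rtool(a)),max_speed=.05); s=get_state()
    tq=(np.array(s["wrist_torque"])-t0); print(round(a,2),"tz",(RR.T@tq).round(3),f().round(1),T(),round(s["width"],4),round(s["time"],2))
    if abs(NR@tq)>.45: break
im,W,K,M=shot("wrist","w6.png"); np.savez("w6.npz",W=W,K=K,M=M,im=im)
cv2.imwrite("pics/v7.png",cv2.resize(im[120:400,150:430],(480,480),interpolation=cv2.INTER_CUBIC))
E
```

```text
[4.  1.  4.9] [0.1447 0.0004 0.0322]
0.017165285074990936 [4.1 1.  6.8] [0.1447 0.0004 0.0324] 24.5333
0.5 tz [ 0.08   0.073 -0.071] [3.9 1.6 6.6] [0.1446 0.0004 0.0324] 0.0167 24.88
0.3 tz [-0.051  0.054 -0.096] [2.8 1.8 7.6] [0.1446 0.0004 0.0324] 0.0169 25.23
0.1 tz [ 0.017  0.11  -0.113] [3.2 0.9 7.6] [0.1446 0.0005 0.0324] 0.0169 25.58
-0.1 tz [ 0.024  0.075 -0.101] [3.2 0.6 7.1] [0.1446 0.0005 0.0324] 0.0172 25.93
-0.3 tz [ 0.098  0.04  -0.146] [3.5 0.7 8.3] [0.1446 0.0005 0.0324] 0.0164 26.28
-0.5 tz [-0.013  0.098  0.327] [3.9 1.5 8.5] [0.1446 0.0005 0.0324] 0.0165 26.63
```

View pics/v7.png

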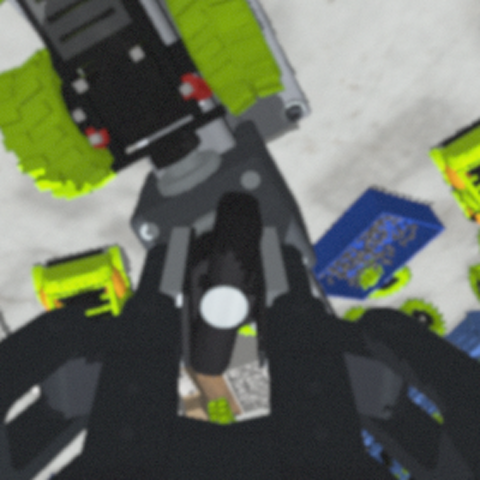

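```bash
python3 - <<'E'
from h import *
for n,c in [("w4",.203),("w5",.1455),("w6",.1446)]:
    W=np.load(n+".npz")["W"];A=(W.reshape(-1,3)-O)@RR; im=np.load(n+".npz")["im"].reshape(-1,3)
    k=A[(A[:,2]>.0565)&(A[:,2]<.064)&(np.hypot(A[:,0]-c,A[:,1])<.028)&(im.max(1)<70)]
    u=k[:,:2]-k[:,:2].mean(0); v=np.linalg.svd(u,full_matrices=False)[2][0]; print(n,len(k),np.arctan2(v[1],v[0]),k.mean(0).round(4))
E
```

```text
w4 279 0.4673061116658127 [ 0.1999 -0.001   0.0578]
w5 1734 0.3779303075676312 [ 0.1425 -0.0023  0.0581]
w6 1671 -0.7618128911377624 [0.1415 0.0019 0.0581]
```

```bash
python3 - <<'E'
from h import *
ctrl.ungrasp(); R=rtool(-.5)
ctrl.movel(rp(.1424,0,.10).tolist(),max_speed=.12)
ctrl.movep(rp(.10,0,.19).tolist(),quat(rtool(-.2))); ctrl.pause(.1); print(get_state()["time"],f().round(1))
im,W,K,M=shot("wrist","w7.png"); cv2.imwrite("pics/v8.png",cv2.resize(im[:300,140:440],(600,600)))
A=(W.reshape(-1,3)-O)@RR
for x in np.arange(-.01,.18,.003):
    t=A[(abs(A[:,0]-x)<.0015)&(abs(A[:,1])<.009)&(A[:,2]<.07)&(A[:,2]>-.03)]
    if len(t)>3 and (x<.02 or x>.09): print(round(x,3),len(t),(np.percentile(t[:,2],[5,50,95])*1000).round(1))
k=A[(A[:,2]>.0565)&(A[:,2]<.064)&(np.hypot(A[:,0]-.1446,A[:,1])<.03)]
u=k[:,:2]-k[:,:2].mean(0); v=np.linalg.svd(u,full_matrices=False)[2][0]; print(len(k),np.arctan2(v[1],v[0]),k.mean(0), cv2.minAreaRect((k[:,:2]*1000).astype(np.float32)))
s=A[(abs(A[:,2]-.025)<.003)&(abs(A[:,1])>.011)&(abs(A[:,1])<.019)&(A[:,0]>.112)&(A[:,0]<.19)]; print("block x",np.percentile(s[:,0],[1,99]),len(s))
e=A[(A[:,2]>.012)&(A[:,2]<.03)&(abs(A[:,1])<.011)&(A[:,0]>.09)&(A[:,0]<.1115)]; print(np.percentile(e[:,0],[95]))
E
```

```text
28.65 [ 0.3  0.5 -0.7]
-0.01 66 [18.3 20.1 21. ]
-0.007 66 [18.9 19.9 21. ]
-0.004 62 [18.7 19.9 21.4]
-0.001 66 [17.1 18.3 20.3]
0.002 62 [17.1 19.  20.4]
0.005 61 [13.3 17.6 19.6]
0.008 62 [17.4 18.4 19.4]
0.011 59 [16.9 18.  19.3]
0.014 56 [16.8 18.4 26.6]
0.017 62 [25.2 26.  27.5]
0.02 62 [24.9 26.2 27.7]
0.092 50 [25.2 26.5 27.4]
0.095 50 [25.3 26.3 27.7]
0.098 20 [18.  20.6 26.7]
0.101 45 [17.9 19.4 20.3]
0.104 19 [18.8 19.4 20.3]
0.107 55 [13.3 18.  19.8]
0.11 69 [-1.5 18.6 22.8]
0.113 41 [18.  21.6 23.6]
0.116 27 [16.4 19.4 21.6]
0.119 78 [ 7.2 20.2 24.8]
0.122 43 [20.2 24.2 25.7]
0.125 64 [23.4 24.9 47.8]
0.128 65 [24.4 25.9 56.2]
0.131 76 [24.5 26.1 57.9]
0.134 147 [25.5 45.3 57.8]
0.137 70 [29.1 54.4 58.8]
0.14 61 [53.3 57.9 59.3]
0.143 48 [53.7 58.3 59.4]
0.146 53 [53.7 58.  59.4]
0.149 48 [53.4 58.1 59.3]
0.152 37 [53.2 57.4 58.9]
0.155 35 [52.4 56.4 58.7]
0.158 16 [52.7 57.3 58.7]
0.161 6 [55.3 57.1 58. ]
422 -0.6959576779737583 [0.14401835 0.00052122 0.0579813 ] ((144.78326416015625, 0.3461875915527344), (11.653373718261719, 47.76787567138672), 51.99128723144531)
block x [0.12341656 0.1654743 ] 364
[0.11038096]
```

View pics/v8.png

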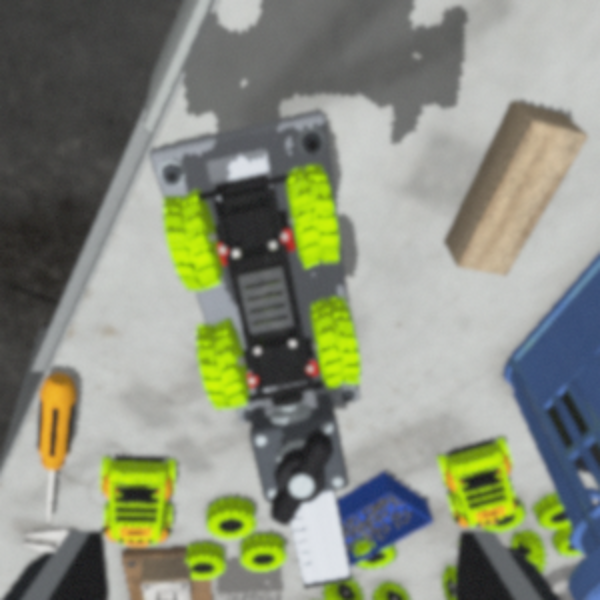

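The picture shows the chassis straight on the rail, with its lower end at the ledge and the nose pressed on its upper end. The wing sits at −0.70 rad, which is fully locked, and the knob centre is at x = 0.145 m. That puts the nose about 5 mm in.

```bash
python3 -c "
from h import *
print(ticket.close_job(), get_state()['time'])"
```

```text
the job is handed in; nothing more can be done
the job is handed in; nothing more can be done
```

The job is handed in: the chassis is home on the rail against the ledge, the nose is pushed in about 5 mm (half way), and the knob is turned fully to its locked end, by about 29 s on the robot clock; no verdict came back.

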